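# Hang a rinsed sample bottle on the revolving drying tree

## Task

Turn the bottle drying tree steadily until its one bare peg stands at the front, over the blue drip spout of the tray. Then take the rinsed bottle (blue band) that stands upside down on the draining mat, and push it gently onto that peg, no harder than it needs, until its mouth sits fully home on the orange collar; let go, leaving the peg over the spout. Do not spin the tree or press on the dry bottles, and leave the other things where they are.

Things in the scene. Friction and masses are not known exactly. Their poses are not given: they have to be found in the camera images.
- stand: white round drip tray, 250 mm across and 24 mm high to its rim, fixed to the table; carries the tree. Origin: centre of its underside, on the tree's upright turning axis. Its -x axis is the front: there a blue drip spout, 38 mm wide, sticks out to 168 mm from the axis
- tree (a joint): turning angle of the drying tree about its upright axis, counter-clockwise from above; 0 (or a full turn) = bare peg over the spout. No stops; it stays where it is left and takes about 0.2 N m to turn (4 to 5 N at mid-branch). Aluminium column 26 mm thick, orange hub 40 mm across at 137 to 163 mm up, orange top cap up to 182 mm; four branches, 90 degrees apart, each ending in a peg
- branch_rod (a point): middle of the bare branch's steel rod, on its axis, 45 mm from the turning axis and 138 mm up. The rod is 10 mm thick and runs straight outwards, sinking from 150 mm up at the hub to 128 mm up at 71 mm from the axis; it can be pushed sideways or pinched between 25 and 60 mm from the axis
- peg: the bare orange peg. Origin: centre of the top face of its collar (42 mm across), where the mouth comes to sit, 90 mm from the axis, 160 mm up. z: the peg's axis, up and outwards, 30 degrees from vertical; y is level. The peg stands on a coil spring: pushed, it sinks along its axis 1 mm per newton, 20 mm at most, and comes back up; so home must be felt. Over 20 N on the collar is too hard
- peg_tip (a point): round tip of the bare peg, 40 mm from the collar along its axis. Peg 12 mm thick with three steel spring cheeks that slope out from the tip to 33 mm across at 11 mm from the collar. The push on the bottle (bore 29 mm) grows to about 9 to 17 N as its mouth passes the cheeks, drops with a click to 3 to 8 N as it slides, and rises again once on the collar; there it stays by itself
- dry_bottles: three more such bottles (white, paper band) already on the other three pegs, at 90, 180 and 270 degrees from the bare one, fixed to the tree and turning with it; each leans outwards like its peg: mouth 90 mm from the axis and 160 mm up, base end up to 165 mm from the axis and 265 mm up. Origin: on the turning axis at table height; -x points to the bare peg
- bottle_mid (a point): middle of the rinsed bottle, 52.5 mm above its mouth, on its axis. Stiff white plastic bottle with a blue band, standing upside down, 105 mm tall, 28 to 50 g; body 50 mm thick from 32 to 100 mm above the mouth (take it here), neck 38 mm thick in the lowest 21 mm; the open bore is 29 mm wide and 48 mm deep. z axis: from mouth to base
- bottle_mouth (a point): centre of the open mouth of the rinsed bottle, its lower end as it stands; z axis from mouth to base
- mat: black ribbed rubber draining mat, 280 x 220 x 6 mm, fixed; origin at the centre of its underside. The rinsed bottle stands on it
- washed_jar: bystander on the mat: clear jar upside down, 66 mm thick, 72 mm tall; origin under its centre
- screw_cap: bystander on the mat: white cap, 44 mm wide, 16 mm high; origin under its centre
- soil_jar1: bystander: jar of soil with black lid, 70 mm wide, 75 mm tall; origin under its centre
- soil_jar2: bystander: the same kind of soil jar
- paper_cup: bystander: brown paper cup of soil, 90 mm wide, 100 mm tall; origin under its centre
- capped_bottle: bystander: clear bottle with white cap, 52 mm thick, 150 mm tall, upright; origin under its centre
- black_tray: bystander: black tray of soil, 150 x 110 x 35 mm; origin under its centre
- spoon: bystander: steel spoon with wooden handle, 150 mm, lying on the table; origin under its middle
There are look-alikes about, which are no part of the job. Leave any green or red look-alike of the part that bears bottle_mid alone.

How it is judged (in metres and radians):
On the way, in this order (a step that is already met when the one before it is completed fails the run):
1. the bare peg is turned to the front, over the spout (within 20 mm to either side) (x of peg in the frame of stand below -0.05 m and y of peg in the frame of stand between -0.02 and 0.02 m), for 0.2 s.
2. the bottle is home on the peg's collar (distance between bottle_mouth and peg below 0.006 m and z of bottle_mouth in the frame of peg below 0.003 m), for 0.2 s.
At the end, for the whole second after the job is handed in: the rinsed bottle hangs on the bare peg, its mouth home on the collar (gap under 3 mm, centred within 6 mm, in line within 7 degrees), the tree still, with that peg over the spout (within 20 mm to either side) (all of step 1 and all of step 2 and angle between the z axis of bottle_mid and the z axis of peg, either way round below 0.12 rad and velocity of joint tree between -0.05 and 0.05 rad/s); the robot touches nothing.
It fails at once if the bottle pressed on the peg's collar with over 25 N (contact force between bottle and peg above 25 N).
It fails at once if the tree spun faster than 3.5 rad/s (velocity of joint tree above 3.5 rad/s or velocity of joint tree below -3.5 rad/s).
It fails at once if a dry bottle pressed with over 10 N (contact force between any of the fingers, the arm and dry_bottles above 10 N).
It fails at once if a bystander shifted by over 30 mm (distance of any of washed_jar, screw_cap, soil_jar1, soil_jar2, paper_cup, capped_bottle, black_tray, spoon from where it was at the start of the episode above 0.03 m).
It also fails if it takes over 72 s, if anything falls off the work surface, if the arm or the gripper's body presses on something with over 40 N, if the wrist force passes 120 N, or if a joint passes its speed limit or range.

## Robot

A 6-joint arm with a two-finger parallel gripper is mounted at the origin on the work surface. World frame = base frame: x ahead of the robot, y to its left, z up, the work surface at z = 0. Lengths are in mm, angles in rad, forces in N, time in s.
With the tool pointing down it reaches from about 325 to 850 mm from the base axis. Payload 4.4 kg.
Tool frame: the origin (TCP) lies midway between the tips of the shut fingers; the grasp point (between the pads) lies tcp_to_grasp behind it (tcp_to_grasp is the distance from the TCP to the grasp point, in mm); z points along the fingers, y is the line along which they close (so a half turn about z gives the same grasp; the last joint's range is limited). The gripper opens to 94 mm and grips with 3 to 60 N. Pads are 16 mm wide; open, the fingers measure 119 mm over their backs; the gripper's body (75 mm by 177 mm) begins 78 mm behind the grasp point.
Start: joints at [1.089, 0.207, 1.542, -0, 1.393, -0.15], TCP at [186.769, 543.824, 205.447] pointing down, gripper open.
Joint ranges: [-2.73, 2.73], [-0.86, 2.22], [0.23, 2.46], [-1.11, 4.25], [0.08, 2.63], [-2.82, 2.82]. Speed limits (rad/s): [2.79, 2.79, 3.14, 3.14, 3.14, 3.14].

## Interface

Orientations are given as a 3x3 rotation matrix whose columns are the frame's x, y, z axes.
In Python, from workcell import * gives the robot as it stands.
- The arm moves only by the tool jog_arm, never from a script. Its argument "moves" is one flat list of numbers, 7 for each row, row after row: the turn, a rotation vector about the tool's x, y, z in degrees, then the shift along the tool's x, y, z in mm, then the finger opening in mm, from 0 to 94. In form: [ax, ay, az, tx, ty, tz, claw, ax, ay, az, tx, ty, tz, claw, ...]. A call has 1 to 12 rows; each row is the pose to reach, as a shift and turn from the pose commanded when the call began, along the tool's axes at that moment; what a row does not reach only later rows make up. A row lasts 1/10 s, in which the tool goes at most 50 mm and 8.59 degrees, less where a joint would pass 70% of its speed; a pose out of reach is approached as far as the arm can. A call with a gripper value outside its range is refused whole. The fingers move at their own pace and stop on an object; "newtons" is the grip in N (left out, the last holds). Time passes only in rows, so rows that repeat a pose let the fingers close. It gives the time, the measured TCP pose, the force, the opening and the grip force at its end, in the units of the state.
- get_obs(): the state, without advancing time (a new reading comes with each control period).
- snapshot(name): name is "scene" or "top" or "wrist"; returns a dict with "pixels" (400x640x3 uint8, red, green, blue), "z_map" (400x640 float32, mm along the optical axis (not along the pixel's ray), 0 where there is no reading), "fov_y" (degrees; the focal length in pixels is half the picture's height over the tangent of half this angle, whatever the lens; pixels are square), "cx", "cy" (the principal point, pixels), "T" (4x4, takes a point from camera to world coordinates). Camera axes: x right, y up, looking along -z (the intrinsics and any distortion apply to the point x, -y, -z); pixel columns grow to the right and rows downward; lengths in mm; the calibration is good to about 2 mm. A picture is of the moment at which its call begins.
- finish_job(): hands the job in; it is judged then, once.
Trained networks look in a picture, given as the dict that the camera call returned (one of the last four; its "shot" number tells which), for a name from the list of things; names that differ only in an ending like _2 or _b are one class to them, and where a whole thing is asked for, a point or a joint stands for the part that bears it (a point fixed in the world has none). Each returns a list of dicts, best first, with "confidence" (0 to 1); they miss things now and then, are a little off and sometimes report something else, mostly with a low value. They report only what shows in the picture. A call takes as long as a camera call. They do not tell look-alikes from the thing itself.
- look_for(picture, label): "bbox" ([left, top, width, height] in pixels, round what is visible of it).
- outline_of(picture, label): "region" (400x640 bool, what is visible of it) and "bbox" ([left, top, width, height] in pixels, round what is visible of it).
- place_of(picture, label): "position" ([column, row] in pixels: a listed point, or the origin of a listed thing).
The state is a dict: "time_s": time; "joints": joint angles; "dq": joint speeds; "effort": joint torques, N m; "tcp_pos": TCP position; "tool_rot": TCP orientation; "wrist_force": force on the tool from outside, world axes, zero at the start; "ft_torque": the same for the moment, N m; "width": finger opening in mm; "gripper_force": force on a finger pad.
Only numpy, scipy, OpenCV 4.12 (cv2) and the standard library are available. Lean on these libraries where they do the work, as an engineer would, in place of code of your own. Each camera call takes 0.05 s, during which the arm holds its last target. There are 200 camera calls.

## Working session

There is one attempt and no reset: what is moved stays moved. The work goes in short steps, Python scripts to look and compute and a tool call to move; the robot and the scene stay as the last step left them, time stands still between calls to the robot, and variables do not carry over. Pictures are saved under pics/ and viewed, at most 10 in all, crops included, and the job is handed in when it is done.

Besides the shell and the picture viewer there is one more tool, called after "Call:" by a JSON object that holds its "method" and its "body", one argument or row to a line. jog_arm: Moves the arm, as the interface text tells. Its arguments: {"type":"object","properties":{"moves":{"type":"array","items":{"type":"number"}},"newtons":{"type":"number"}},"required":["moves"]}

```bash
mkdir -p pics
cat > h.py <<'E'
import numpy as np, cv2
from workcell import *
np.set_printoptions(precision=1,suppress=True)
def ray(p,uv):
    f=200/np.tan(np.radians(p["fov_y"])/2)
    return np.array([(uv[0]-p["cx"])/f,-(uv[1]-p["cy"])/f,-1.0])
def at(p,uv,d=None):
    u,v=int(round(uv[0])),int(round(uv[1]))
    if d is None:
        w=p["z_map"][max(v-1,0):v+2,max(u-1,0):u+2]; w=w[w>0]; d=np.median(w) if len(w) else 0
    return (p["T"]@np.r_[ray(p,uv)*d,1])[:3]
def onz(p,uv,z):
    T=p["T"]; r=T[:3,:3]@ray(p,uv); o=T[:3,3]
    return o+r*(z-o[2])/r[2]
def save(p,n,box=None,s=1):
    im=p["pixels"][:,:,::-1]
    if box: im=im[box[1]:box[3],box[0]:box[2]]
    cv2.imwrite("pics/"+n,cv2.resize(im,None,fx=s,fy=s,interpolation=cv2.INTER_CUBIC))
E
python3 - <<'E'
from h import *
a=snapshot("scene");b=snapshot("top")
cv2.imwrite("pics/a.png",cv2.resize(np.vstack([a["pixels"],b["pixels"]])[:,:,::-1],(480*1,600)))
save(a,"s.png");save(b,"t.png")
for n,p in(("scene",a),("top",b)):
    print(n,p.get("shot"),[k for k in p],p["T"][:3,3])
    for l in["stand","peg","peg_tip","branch_rod","dry_bottles","bottle_mid","bottle_mouth","mat","washed_jar","screw_cap","soil_jar1","paper_cup","capped_bottle","black_tray","spoon"]:
        for r in place_of(p,l)[:4]:
            print(l,round(r["confidence"],2),np.array(r["position"]),at(p,r["position"]))
print(get_obs())
E
```

```text
scene 1 ['pixels', 'z_map', 'fov_y', 'cx', 'cy', 'T', 'shot'] [1506.1  257.8  931. ]
stand 0.57 [402.2 268.4] [573.6 186.7  22.2]
peg 0.68 [375.8 226.8] [605.5 109.7 170.8]
peg 0.64 [332.9 325.3] [824.5  71.6  38. ]
peg_tip 0.43 [372.9 219.3] [596.1  99.  184.5]
branch_rod 0.63 [394.  231.9] [576.  152.1 142.4]
bottle_mid 0.98 [276.7 223.5] [ 574.  -170.6   79.1]
bottle_mid 0.89 [222.4 211.7] [ 564.4 -344.1   67.7]
bottle_mid 0.72 [245.1 192.5] [ 477.7 -312.3   84.2]
bottle_mid 0.64 [293.5 185.9] [ 385.2 -193.8   74.6]
bottle_mouth 0.88 [244.8 213. ] [ 475.5 -321.9    1.9]
bottle_mouth 0.79 [223.4 223.8] [ 559.2 -350.    16.6]
bottle_mouth 0.69 [279.7 237.4] [ 563.6 -168.5   19.8]
mat 0.73 [285.  243.7] [ 568.3 -150.9    4.9]
mat 0.69 [276.2 222.4] [ 575.8 -171.2   84.2]
mat 0.22 [263.7 302.5] [ 822.7 -101.8   49.2]
washed_jar 0.87 [247.8 259.2] [ 696.4 -203.5   43.8]
screw_cap 0.51 [292.3 275. ] [691.1 -80.6  21.1]
screw_cap 0.49 [469.5 227. ] [329.5 342.9  15.2]
soil_jar1 0.96 [334.6 324. ] [824.   75.4  43.6]
soil_jar1 0.84 [265.7 177.8] [ 322.4 -316.6   36.2]
paper_cup 0.95 [264.
[... 1219 characters left out ...]
6]
capped_bottle 0.57 [414.9 166.9] [ 680.5 -423.5   15.1]
capped_bottle 0.5 [432.  191.2] [ 570.6 -460.5   80.9]
black_tray 0.76 [208.4 277. ] [313.1 345.   16.5]
spoon 0.58 [412.9 168. ] [ 677.9 -416.8   10.1]
spoon 0.5 [357.  199.5] [ 547.8 -191.1  111.2]
{'time_s': 1.6, 'joints': array([ 1.1,  0.2,  1.5, -0. ,  1.4, -0.2]), 'dq': array([-0.,  0.,  0., -0., -0.,  0.]), 'effort': array([  0. , -37.1, -28.2,   0.1,   0. ,  -0. ]), 'tcp_pos': array([186.8, 543.8, 205.4]), 'tool_rot': array([[-0.9,  0.3,  0. ],
       [ 0.3,  0.9, -0. ],
       [-0. , -0. , -1. ]]), 'wrist_force': array([-0.2,  0.4,  0.1]), 'ft_torque': array([ 0., -0., -0.]), 'gripper_force': 0.0, 'width': 93.79399371283402}
```

View images.

View pics/s.png

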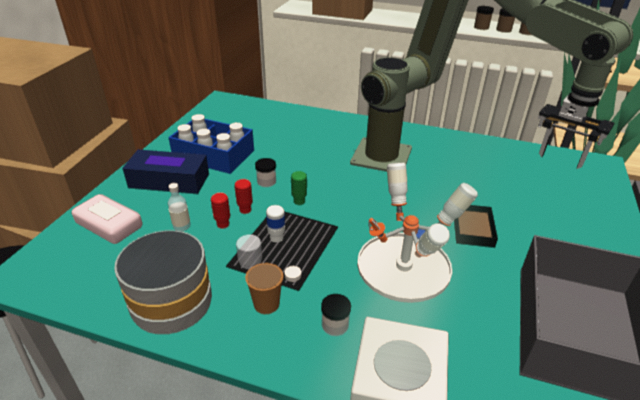

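View pics/t.png

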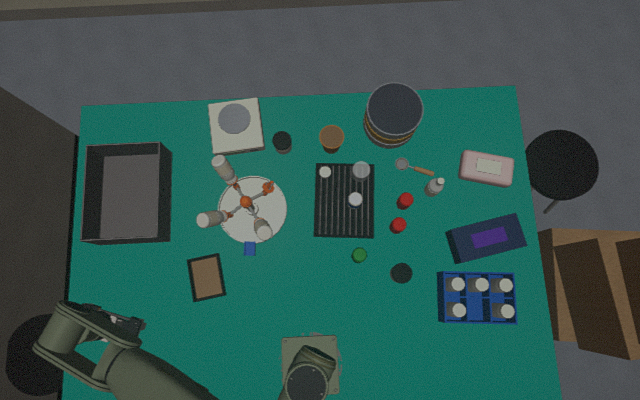

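The scene view shows the tree at (405,240) with its bare peg at (377,229), and the mat bottle at (276,223). In the top view the blue spout is at (250,248). Bottle candidates in the scene view are red (221,210), red (244,195), green (299,186) and blue-banded (276,223) on the mat. Only the last has the blue band and stands on the mat. I'll check it in a crop and measure.

Run:
```python
from h import *
a=snapshot("scene");b=snapshot("top")
for p,n,bx in((a,"ca.png",(210,140,480,310)),(b,"cb.png",(180,140,390,270))): save(p,n,bx,2.2)
A=cv2.imread("pics/ca.png");B=cv2.imread("pics/cb.png")
w=max(A.shape[1],B.shape[1]);pad=lambda m:cv2.copyMakeBorder(m,0,0,0,w-m.shape[1],cv2.BORDER_CONSTANT)
c=np.vstack([pad(A),pad(B)]);cv2.imwrite("pics/c.png",cv2.resize(c,None,fx=min(1,600/c.shape[0]),fy=min(1,600/c.shape[0])))
def cloud(p,box):
    l,t,r,bt=box; v,u=np.mgrid[t:bt,l:r]; d=p["z_map"][t:bt,l:r]
    f=200/np.tan(np.radians(p["fov_y"])/2)
    P=np.stack([(u-p["cx"])/f*d,-(v-p["cy"])/f*d,-d,np.ones_like(d)],-1)
    ok=d>0
    return (P@p["T"].T)[...,:3][ok],cv2.cvtColor(p["pixels"],cv2.COLOR_RGB2HSV)[t:bt,l:r][ok]
for n,p,bt,tr in(("scene",a,(255,195,300,250),(345,150,490,305)),("top",b,(335,180,372,215),(190,145,300,262))):
    P,H=cloud(p,tr)
    print(n)
    blue=(abs(H[:,0].astype(int)-115)<12)&(H[:,1]>120)&(H[:,2]>60);print(" spout",P[blue].mean(0),blue.sum())
    org=(H[:,0]<14)&(H[:,1]>130)&(P[:,2]>120)
    Q=P[org]
    hub=Q[Q[:,2]>150]
    from scipy.cluster.vq import kmeans2
    c,l=kmeans2(Q,3,seed=1,minit='++'); 
    for i in range(3): print(" or",c[i],(l==i).sum(),Q[l==i].min(0),Q[l==i].max(0))
    rim=(H[:,1]<60)&(P[:,2]>14)&(P[:,2]<32)
    R=P[rim]; (x,y),r=cv2.minEnclosingCircle(R[:,:2].astype(np.float32)); print(" rim",x,y,r)
    P,H=cloud(p,bt); T=P[(P[:,2]>90)&(P[:,2]<130)]; print(" bot",T.mean(0),T.min(0),T.max(0))
```

```text
scene
 spout [409.  207.7  19.7] 37
 or [494.1 147.3 147.1] 52 [480.  126.4 123.1] [508.5 159.2 169.7]
 or [562.3 188.3 167.2] 216 [518.9 169.3 140.1] [575.7 261.7 183.5]
 or [601.2 114.9 156.8] 194 [577.9  92.3 121. ] [617.3 136.2 195. ]
 rim 336.63165283203125 87.0351791381836 365.4324645996094
 bot [ 562.8 -180.   105. ] [ 529.5 -205.2   90. ] [ 580.8 -157.7  113.7]
top
 spout [408.1 198.5  20.7] 141
 or [611.1 224.4 148.6] 21 [604.4 214.  131.1] [618.3 243.  173.1]
 or [511.3 244.6 147.4] 14 [505.7 237.4 127.5] [516.9 249.4 178.1]
 or [567.9 150.5 169.8] 188 [530.7  92.  130.3] [610.3 202.  198.2]
 rim 576.8080444335938 217.54556274414062 266.5614929199219
 bot [ 550.8 -184.6  108.7] [ 528.1 -209.4   92.4] [ 576.  -161.   118.4]
```

View pics/c.png

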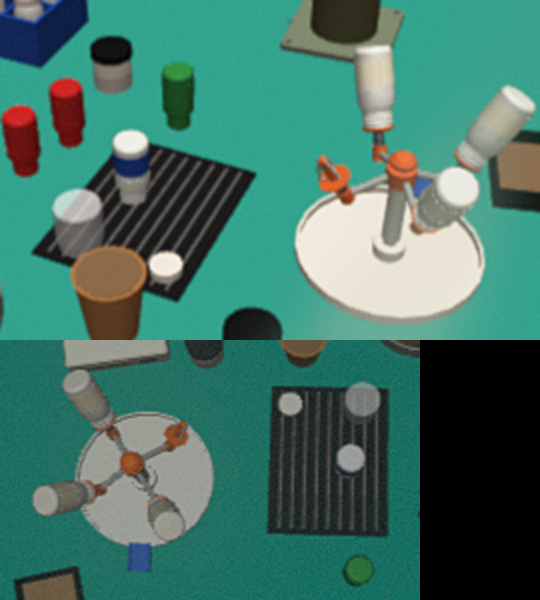

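The crop confirms the rinsed bottle: white with a blue band, standing on the mat (top view about (355,200)). The other candidates are plain red or green and stand off the mat. The bare peg is the orange one at top view (268,187). Next I'll fit the axis and plan the turn.

Run:
```python
from h import *
import workcell
print("t2g",getattr(workcell,"tcp_to_grasp",None),[n for n in dir(workcell) if n[0]!='_'])
from scipy.optimize import least_squares
b=snapshot("top")
H=cv2.cvtColor(b["pixels"],cv2.COLOR_RGB2HSV)
m=((H[...,1]<70)&(H[...,2]>100)).astype(np.uint8);m[:, :180]=0;m[:,300:]=0;m[:140]=0;m[265:]=0
# rim edge points: radial scan in world
c=np.array([555.,187.])
E=[]
pts=[(v,u) for v,u in zip(*np.nonzero(m))]
W=np.array([onz(b,(u,v),24.)[:2] for v,u in pts])
a=np.degrees(np.arctan2(*(W-c).T[::-1]));r=np.hypot(*(W-c).T)
for k in range(-180,180,4):
    s=(abs((a-k+180)%360-180)<2)&(r<135)
    if s.any() and r[s].max()>110: i=np.flatnonzero(s)[r[s].argmax()];E.append(W[i])
E=np.array(E)
f=least_squares(lambda q:np.hypot(E[:,0]-q[0],E[:,1]-q[1])-q[2],[555,187,125],loss="soft_l1",f_scale=2)
print("circle",f.x,len(E),abs(f.fun).mean())
for uv,z in(((245.5,201.5),182),((268,187.5),160)): print(uv,onz(b,uv,z),at(b,uv))
m=(abs(H[...,0].astype(int)-115)<12)&(H[...,1]>120)&(H[...,2]>60);m[:,:235]=0;m[:,265:]=0;m[:235]=0;m[262:]=0
v,u=np.nonzero(m);W=np.array([onz(b,(x,y),20)[:2] for x,y in zip(u,v)]);print("spout",W.mean(0),W.min(0),W.max(0))
r=place_of(b,"peg")[:1]+place_of(b,"branch_rod")[:2]
for q in r: print(q["position"],onz(b,q["position"],150))
v,u=np.nonzero((b["z_map"]>1602-128)&(b["z_map"]<1602-80));s=(u>335)&(u<372)&(v>180)&(v<215)
print("bot",u[s].mean(),v[s].mean(),s.sum(),onz(b,(u[s].mean(),v[s].mean()),111))
```

```text
t2g 18.8 ['MotionError', 'finish_job', 'get_obs', 'look_for', 'outline_of', 'place_of', 'snapshot', 'tcp_to_grasp']
circle [550.6 186.2 125. ] 90 2.2868471957487184
(245.5, 201.5) [545.  181.8 182. ] [545.1 181.9 181.2]
(268, 187.5) [593.9 109.2 160. ] [592.7 108.7 164.7]
spout [407.6 198.7] [383.  180.6] [430.6 217.1]
[267.2, 189.8] [588.4 113.3 150. ]
[257.3, 196.6] [566.6 147.2 150. ]
bot 355.9756097560976 199.9512195121951 41 [ 546.4 -187.5  111. ]
```

```bash
cat >> h.py <<'E'
from scipy.spatial.transform import Rotation as Ro
def down(yaw,tilt=0,about=None):
    """tool z down, y at world angle yaw"""
    y=np.array([np.cos(np.radians(yaw)),np.sin(np.radians(yaw)),0]);z=np.array([0,0,-1.])
    return np.stack([np.cross(y,z),y,z],1)
def rel(pos,R,p0=None,R0=None):
    o=get_obs(); p0=o["tcp_pos"] if p0 is None else p0; R0=o["tool_rot"] if R0 is None else R0
    return np.r_[Ro.from_matrix(R0.T@R).as_rotvec(degrees=True),R0.T@(np.array(pos,float)-p0)]
E
python3 - <<'E'
from h import *
print(rel([187,544,350],down(71)),rel([596,160,350],down(150)))
C=np.array([551,186]);R0=down(150);p0=np.array([596,160,350.])
E
```

```text
[  -0.    -0.     0.    -0.2    0.2 -144.6] [   0.    -0.   -79.  -511.7 -230.1 -144.6]
```

Call:
{"method": "jog_arm", "body": {
  "moves": [0, 0, 0, 0, 0, -145, 0, 0, 0, 0, 0, 0, -145, 0, 0, 0, 0, 0, 0, -145, 0, 0, 0, -79, -512, -230, -145, 0, 0, 0, -79, -512, -230, -145, 0, 0, 0, -79, -512, -230, -145, 0, 0, 0, -79, -512, -230, -145, 0, 0, 0, -79, -512, -230, -145, 0, 0, 0, -79, -512, -230, -145, 0, 0, 0, -79, -512, -230, -145, 0, 0, 0, -79, -512, -230, -145, 0, 0, 0, -79, -512, -230, -145, 0],
  "newtons": 20
}}

```text
time_s: 3.05
tcp_pos: [487.8, 262.5, 350.7]
tool_rot: [[-0.617, -0.787, 0.0], [-0.787, 0.617, 0.0], [-0.001, -0.0, -1.0]]
wrist_force: [0.8, 0.3, -0.2]
width: 2.0
gripper_force: 0.0
```

Call:
{"method": "jog_arm", "body": {
  "moves": [0, 0, 0, 0, 0, 0, 0, 0, 0, 0, 0, 0, 0, 0]
}}

```text
time_s: 3.25
tcp_pos: [487.1, 263.1, 350.1]
tool_rot: [[-0.625, -0.781, -0.001], [-0.781, 0.625, 0.0], [0.001, 0.001, -1.0]]
wrist_force: [-0.3, -0.1, -0.8]
width: -0.0
gripper_force: 0.0
```

Run:
```python
from h import *
w=snapshot("wrist");save(w,"w1.png")
for l in("peg","peg_tip","branch_rod","stand"):
    for r in place_of(w,l)[:2]: print(l,r["confidence"],r["position"],at(w,r["position"]),[onz(w,r["position"],z) for z in(138,160,0)])
print(rel([596,160,350],down(150)))
```

```text
peg 0.89 [160.4, 135.8] [592.5 111.4 163.2] [array([603. , 105.1, 138. ]), array([593.9, 110.6, 160. ]), array([660.5,  70.7,   0. ])]
peg 0.44 [123.0, 133.6] [609.3  92.6 192.9] [array([636.9,  74.7, 138. ]), array([625.8,  81.9, 160. ]), array([706.3,  29.5,   0. ])]
peg_tip 0.59 [123.6, 132.2] [607.4  92.2 193.5] [array([635.1,  74. , 138. ]), array([624.1,  81.2, 160. ]), array([703.8,  28.6,   0. ])]
branch_rod 0.89 [203.0, 150.2] [572.2 151.3 144.7] [array([574.5, 150.4, 138. ]), array([566.9, 153.4, 160. ]), array([621.8, 132. ,   0. ])]
branch_rod 0.68 [158.9, 133.9] [592.5 108.7 162.9] [array([602.8, 102.3, 138. ]), array([593.7, 108. , 160. ]), array([660.2,  66.9,   0. ])]
stand 0.94 [254.6, 146.8] [539.4 183.9  52.5] [array([521.6, 187.3, 138. ]), array([517. , 188.2, 160. ]), array([550.3, 181.9,   0. ])]
[  -0.     0.    -8.4   14.  -151.6    0.8]
```

View pics/w1.png

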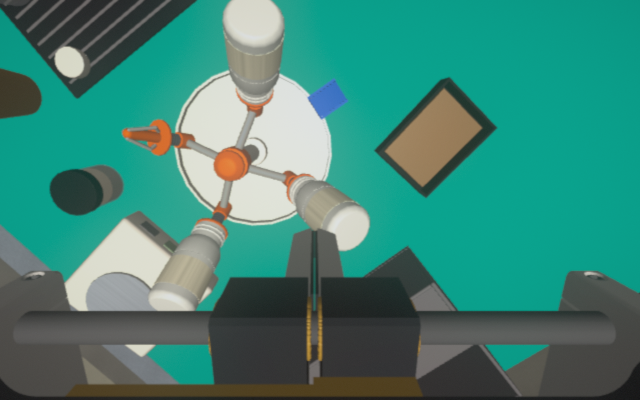

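The wrist view shows the bare peg at (150,137), the hub at (231,163) and the spout at (327,99), which agrees with the top view. I'll go to the hover, then down next to the rod.

Call:
{"method": "jog_arm", "body": {
  "moves": [0, 0, -8.4, 14, -152, 0, 0, 0, 0, -8.4, 14, -152, 0, 0, 0, 0, -8.4, 14, -152, 0, 0, 0, 0, -8.4, 14, -152, 0, 0, 0, 0, -8.4, 14, -152, 0, 0, 0, 0, -8.4, 14, -152, 0, 0, 0, 0, -8.4, 14, -152, 227, 0, 0, 0, -8.4, 14, -152, 227, 0, 0, 0, -8.4, 14, -152, 227, 0, 0, 0, -8.4, 14, -152, 227, 0, 0, 0, -8.4, 14, -152, 227, 0, 0, 0, -8.4, 14, -152, 227, 0]
}}

```text
time_s: 4.7
tcp_pos: [591.5, 159.8, 118.4]
tool_rot: [[-0.499, -0.867, -0.011], [-0.867, 0.499, -0.001], [0.006, 0.009, -1.0]]
wrist_force: [-0.3, 0.3, -1.1]
width: 0.7
gripper_force: 0.0
```

Call:
{"method": "jog_arm", "body": {
  "moves": [0, 0, 0, 0, 0, 0, 0]
}}

```text
time_s: 4.8
tcp_pos: [596.8, 159.9, 124.6]
tool_rot: [[-0.499, -0.867, 0.001], [-0.867, 0.499, 0.0], [-0.001, -0.001, -1.0]]
wrist_force: [-0.1, -0.2, 1.1]
width: 0.8
gripper_force: 0.0
```

Run:
```python
from h import *
o=get_obs();print(o["tcp_pos"],o["joints"].round(2),o["wrist_force"])
C=np.array([550.5,185]);R0=o["tool_rot"];p0=o["tcp_pos"]
for a in range(-30,-175,-7):
    p=np.r_[C+52*np.array([np.cos(np.radians(a)),np.sin(np.radians(a))]),122]
    print(a,rel(p,down(a+180)))
```

```text
[596.8 159.9 124.6] [ 0.1  0.4  1.5  0.   1.3 -2.5] [-0.1 -0.2  1.1]
-30 [-0.   0.   0.1  1.4  0.6  2.6]
-37 [-0.   0.   7.1  7.7  1.   2.6]
-44 [-0.   0.  14.1 13.9  2.2  2.6]
-51 [-0.   0.  21.1 20.   4.1  2.6]
-58 [-0.   0.  28.1 25.8  6.7  2.6]
-65 [-0.   0.  35.1 31.2 10.1  2.6]
-72 [-0.   0.  42.1 36.1 14.   2.6]
-79 [-0.   0.1 49.1 40.6 18.6  2.6]
-86 [-0.   0.1 56.1 44.5 23.6  2.6]
-93 [-0.   0.1 63.1 47.7 29.1  2.6]
-100 [-0.   0.1 70.1 50.2 34.9  2.6]
-107 [-0.   0.1 77.1 52.  41.   2.5]
-114 [-0.   0.1 84.1 53.  47.2  2.5]
-121 [ 0.   0.1 91.1 53.3 53.6  2.5]
-128 [ 0.   0.1 98.1 52.8 59.9  2.5]
-135 [  0.    0.1 105.1  51.5  66.1   2.5]
-142 [  0.    0.1 112.1  49.5  72.2   2.5]
-149 [  0.    0.1 119.1  46.8  77.9   2.5]
-156 [  0.    0.1 126.1  43.4  83.2   2.5]
-163 [  0.    0.1 133.1  39.3  88.1   2.5]
-170 [  0.    0.1 140.1  34.7  92.5   2.5]
```

Call:
{"method": "jog_arm", "body": {
  "moves": [0, 0, 7, 7.7, 1, 2, 0, 0, 0, 14, 13.9, 2.2, 2, 0, 0, 0, 21, 20, 4.1, 2, 0, 0, 0, 28, 25.8, 6.7, 2, 0, 0, 0, 35, 31.2, 10.1, 2, 0, 0, 0, 42, 36.1, 14, 2, 0, 0, 0, 49, 40.6, 18.6, 2, 0, 0, 0, 56, 44.5, 23.6, 2, 0, 0, 0, 63, 47.7, 29.1, 2, 0, 0, 0, 70, 50.2, 34.9, 2, 0, 0, 0, 77, 52, 41, 2, 0, 0, 0, 84, 53, 47.2, 2, 0]
}}

```text
time_s: 6.0
tcp_pos: [533.8, 134.3, 125.9]
tool_rot: [[-0.911, 0.412, 0.011], [0.412, 0.911, -0.004], [-0.012, 0.0, -1.0]]
wrist_force: [2.8, -6.7, -1.6]
width: 0.6
gripper_force: 3.3
```

Run:
```python
from h import *
w=snapshot("top")
for l in("peg","peg_tip"):
    for r in place_of(w,l)[:2]: print(l,r["confidence"],r["position"],onz(w,r["position"],160))
save(w,"t2.png",(170,120,330,270),3)
o=get_obs();print(o["tcp_pos"],o["joints"].round(2),o["wrist_force"])
C=np.array([550.5,185])
for a in range(-121,-176,-7):
    p=np.r_[C+52*np.array([np.cos(np.radians(a)),np.sin(np.radians(a))]),122]
    print(a,rel(p,down(a+180)))
```

```text
peg 0.52 [430.3, 188.1] [ 564.6 -434.9  160. ]
peg_tip 0.3 [253.4, 210.1] [519.1 159.6 160. ]
[532.8 135.7 125.6] [ 0.1  0.2  1.7 -0.   1.2 -1.1] [ 1.6 -3.8  3. ]
-121 [ 0.1  0.5  7.1 10.2  0.7  3.6]
-128 [ 0.2  0.5 14.1 16.5  1.8  3.5]
-135 [ 0.2  0.5 21.1 22.5  3.7  3.5]
-142 [ 0.2  0.4 28.1 28.3  6.4  3.4]
-149 [ 0.3  0.4 35.1 33.7  9.7  3.4]
-156 [ 0.3  0.4 42.1 38.7 13.7  3.3]
-163 [ 0.3  0.4 49.1 43.1 18.2  3.3]
-170 [ 0.3  0.4 56.1 47.  23.2  3.3]
```

View pics/t2.png

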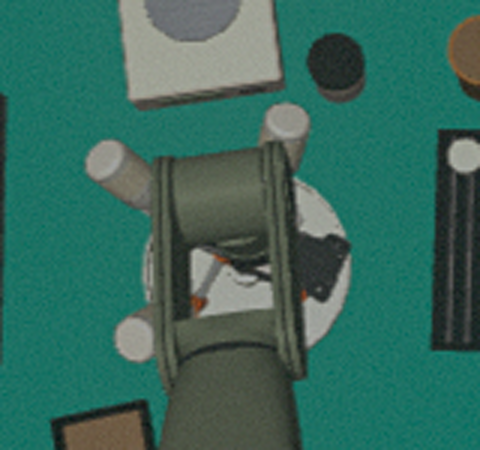

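Call:
{"method": "jog_arm", "body": {
  "moves": [0, 0, 7, 10.2, 0.7, 3, 0, 0, 0, 14, 16.5, 1.8, 3, 0, 0, 0, 21, 22.5, 3.7, 3, 0, 0, 0, 28, 28.3, 6.4, 3, 0, 0, 0, 35, 33.7, 9.7, 3, 0, 0, 0, 42, 38.7, 13.7, 3, 0, 0, 0, 46, 41, 16, 3, 0, 0, 0, 49, 43.1, 18.2, 3, 0, 0, 0, 49, 43.1, 18.2, 3, 0]
}}

```text
time_s: 7.05
tcp_pos: [500.3, 170.6, 121.8]
tool_rot: [[-0.293, 0.956, 0.006], [0.956, 0.293, -0.0], [-0.002, 0.006, -1.0]]
wrist_force: [-0.9, -4.5, 2.8]
width: 0.3
gripper_force: 1.8
```

Run:
```python
from h import *
for n in("wrist","scene"):
    w=snapshot(n);save(w,n+"2.png")
    for l in("peg","peg_tip","branch_rod"):
        for r in place_of(w,l)[:2]: print(n,l,r["confidence"],r["position"],onz(w,r["position"],160),at(w,r["position"]))
o=get_obs();print(o["time_s"],o["tcp_pos"],o["joints"].round(2),o["wrist_force"])
C=np.array([550.5,185])
for a in range(-163,-180,-3):
    p=np.r_[C+52*np.array([np.cos(np.radians(a)),np.sin(np.radians(a))]),122]
    print(a,rel(p,down(a+180)))
A=cv2.imread("pics/wrist2.png");B=cv2.imread("pics/scene2.png")
cv2.imwrite("pics/ws.png",cv2.resize(np.vstack([A,B]),(480,600)))
```

```text
wrist peg 0.87 [251.3, 217.3] [463.8 189.  160. ] [464.3 191.3 166.1]
wrist peg_tip 0.68 [176.8, 232.9] [431.6 170.9 160. ] [442.5 188.  193.4]
wrist branch_rod 0.66 [336.2, 232.5] [504.6 193.4 160. ] [507.8 187.6 143.5]
scene branch_rod 0.8 [414.5, 217.7] [524.6 192.8 160. ] [551.  194.6 180.7]
7.45 [497.4 170.5 118.3] [ 0.2  0.2  1.8  0.   1.2 -0.1] [ 0.5 -3.1  2.2]
-163 [-0.  -0.  -0.  -1.7  3.  -3.7]
-166 [-0.  -0.   3.   1.   3.  -3.7]
-169 [-0.  -0.   6.   3.8  3.3 -3.7]
-172 [-0.  -0.   9.   6.5  3.6 -3.7]
-175 [-0.  -0.  12.   9.1  4.1 -3.6]
-178 [-0.  -0.  15.  11.8  4.7 -3.6]
```

View pics/ws.png

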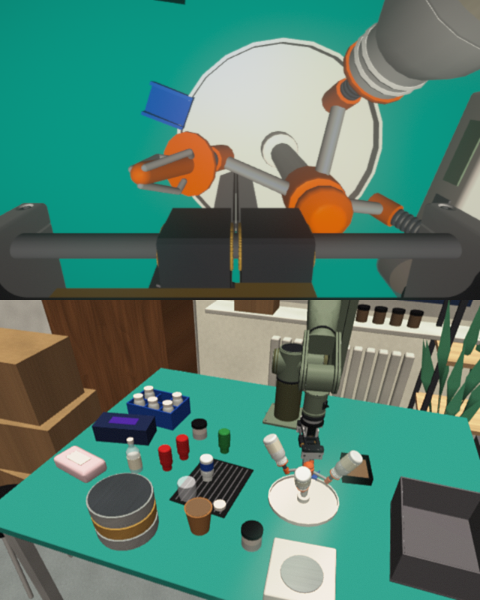

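The wrist view shows the peg collar at about (190,165) in the half-scale picture, in line with the spout. Measured, the peg is at (464,190), about 2° short. I'll nudge it 3° more, back off and rise.

Call:
{"method": "jog_arm", "body": {
  "moves": [0, 0, 1.5, 1.4, 0, 0, 0, 0, 0, 3, 2.7, 0, 0, 0, 0, 0, 3, 2.7, 0, 0, 0, 0, 0, 3, -3, 0, 0, 0, 0, 0, 3, -10, 0, 0, 0, 0, 0, 3, -10, 0, -45, 0, 0, 0, 3, -10, 0, -90, 0, 0, 0, 3, -10, 0, -135, 0, 0, 0, 3, -10, 0, -180, 0, 0, 0, 3, -10, 0, -230, 0, 0, 0, 3, -10, 0, -230, 0, 0, 0, 3, -10, 0, -230, 0]
}}

```text
time_s: 8.65
tcp_pos: [501.3, 161.1, 349.8]
tool_rot: [[-0.241, 0.971, 0.003], [0.971, 0.241, 0.001], [0.001, 0.003, -1.0]]
wrist_force: [-0.2, 0.2, -1.7]
width: 0.1
gripper_force: 0.0
```

Run:
```python
from h import *
o=get_obs();print(o["time_s"],o["tcp_pos"],o["joints"].round(2),o["wrist_force"])
w=snapshot("wrist")
for l in("peg","peg_tip","branch_rod"):
        for r in place_of(w,l)[:1]: print(l,r["confidence"],r["position"],onz(w,r["position"],160),onz(w,r["position"],194.6),at(w,r["position"]))
# collar center: orange pixels by height
H=cv2.cvtColor(w["pixels"],cv2.COLOR_RGB2HSV)
m=(H[...,0]<14)&(H[...,1]>140)&(w["z_map"]>0)
v,u=np.nonzero(m);P=np.array([at(w,(x,y),w["z_map"][y,x]) for x,y in zip(u,v)])
s=(P[:,2]>168)&(np.hypot(P[:,0]-550,P[:,1]-185)<40);print("cap",P[s].mean(0),P[s].min(0),P[s].max(0),s.sum())
s=(abs(P[:,0]-455)<40)&(abs(P[:,1]-190)<40)&(P[:,2]>150);print("peg",P[s].mean(0),s.sum())
s=s&(P[:,2]<176);(c,sz,an)=cv2.minAreaRect(P[s][:,:2].astype(np.float32));print("collar",c,sz,P[s].mean(0))
H=(abs(H[...,0].astype(int)-115)<12)&(H[...,1]>120);v,u=np.nonzero(H);P=np.array([onz(w,(x,y),20) for x,y in zip(u,v)]);s=(abs(P[:,0]-408)<40)&(abs(P[:,1]-195)<40);print("spout",P[s].min(0),P[s].max(0),P[s].mean(0))
h=[557,-187,0]
print(rel([546.5,-187.5,300],down(90)),rel([546.5,-187.5,300],down(-90)),rel([546.5,-187.5,300],down(30)))
```

```text
8.65 [501.3 161.1 349.8] [ 0.1  0.   1.4  0.   1.7 -0.1] [-0.2  0.2 -1.7]
peg 0.94 [290.7, 145.8] [466.2 193.4 160. ] [467.7 197.2 194.6] [466.4 193.9 164.5]
peg_tip 0.61 [268.1, 144.9] [440.4 188.  160. ] [444.4 192.4 194.6] [444.2 192.2 193.2]
branch_rod 0.6 [323.6, 154.7] [506.  192.6 160. ] [503.8 196.5 194.6] [507.1 190.7 142.9]
cap [550.4 187.6 178.4] [535.1 170.4 169.4] [567.8 203.9 183.3] 688
peg [464.7 192.2 167.8] 679
collar (466.2159729003906, 191.46841430664062) (32.24943923950195, 39.09635925292969) [467.9 192.3 163. ]
spout [382.9 177.   20. ] [434.8 218.5  20. ] [409.  198.1  20. ]
[  -0.2   -0.2  -76.1 -349.3  -38.    45.7] [  -0.2    0.2  103.9 -349.3  -38.    45.7] [  -0.3   -0.1  -16.1 -349.3  -38.    45.7]
```

Call:
{"method": "jog_arm", "body": {
  "moves": [0, 0, -76, -349, -38, 0, 94, 0, 0, -76, -349, -38, 0, 94, 0, 0, -76, -349, -38, 0, 94, 0, 0, -76, -349, -38, 0, 94, 0, 0, -76, -349, -38, 0, 94, 0, 0, -76, -349, -38, 0, 94, 0, 0, -76, -349, -38, 0, 94, 0, 0, -76, -349, -38, 0, 94, 0, 0, -76, -349, -38, 46, 94, 0, 0, -76, -349, -38, 46, 94, 0, 0, -76, -349, -38, 46, 94, 0, 0, -76, -349, -38, 46, 94]
}}

```text
time_s: 10.05
tcp_pos: [547.8, -187.0, 302.1]
tool_rot: [[-1.0, 0.002, -0.0], [0.002, 1.0, 0.0], [0.0, 0.0, -1.0]]
wrist_force: [0.4, -1.1, 0.1]
width: 92.1
gripper_force: 0.0
```

Call:
{"method": "jog_arm", "body": {
  "moves": [0, 0, 0, 0, 0, 0, 94, 0, 0, 0, 0, 0, 0, 94]
}}

```text
time_s: 10.25
tcp_pos: [548.5, -187.1, 303.9]
tool_rot: [[-1.0, 0.001, 0.002], [0.001, 1.0, -0.001], [-0.002, -0.001, -1.0]]
wrist_force: [-0.5, 0.1, -0.9]
width: 93.6
gripper_force: 0.0
```

Run:
```python
from h import *
o=get_obs();print(o["time_s"],o["tcp_pos"],o["joints"].round(2),o["wrist_force"],o["width"])
w=snapshot("wrist");save(w,"w3.png")
for l in("bottle_mid","bottle_mouth"):
    for r in place_of(w,l)[:2]: print(l,r["confidence"],r["position"],onz(w,r["position"],58 if 'mid' in l else 6),at(w,r["position"]))
v,u=np.nonzero(w["z_map"]>0);P=np.array([at(w,(x,y),w["z_map"][y,x]) for x,y in zip(u,v)])
s=(np.hypot(P[:,0]-548,P[:,1]+187)<45)&(P[:,2]>100)&(P[:,2]<125);Q=P[s]
print("top",Q.mean(0),s.sum(),cv2.minEnclosingCircle(Q[:,:2].astype(np.float32)))
print(rel([546.5,-187.5,300],down(90)))
```

```text
10.25 [ 548.5 -187.1  303.9] [-0.5  0.2  1.4  0.   1.6 -2. ] [-0.5  0.1 -0.9] 93.63695400629264
bottle_mid 0.81 [206.4, 104.7] [ 461.4 -328.1   58. ] [ 462.6 -312.6  104.6]
bottle_mid 0.66 [315.5, 176.5] [ 556.3 -186.1   58. ] [ 545.8 -186.3  111.2]
bottle_mouth 0.95 [216.1, 105.2] [ 460.7 -331.1    6. ] [ 462.8 -305.9   89.9]
bottle_mouth 0.79 [202.1, 162.4] [ 544.6 -359.6    6. ] [ 536.2 -339.6   61.5]
top [ 552.9 -184.7  110. ] 1246 ((554.3617553710938, -184.62930297851562), 24.831745147705078)
[-0.   0.1 -0.1  1.7 -0.5  3.3]
```

View pics/w3.png

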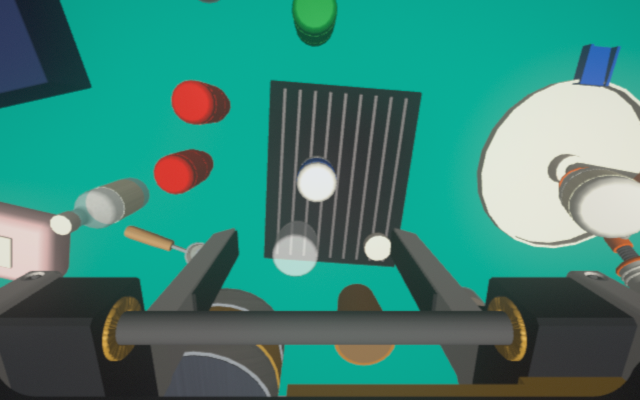

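The wrist view shows the blue-banded bottle on the mat at (316,180), with clear room for the fingers. Its top is at (553,-185,110), radius 24.8, which matches. I'll descend and grip.

Call:
{"method": "jog_arm", "body": {
  "moves": [0, 0, 0, -5, 2, 50, 94, 0, 0, 0, -5, 2, 100, 94, 0, 0, 0, -5, 2, 150, 94, 0, 0, 0, -5, 2, 200, 94, 0, 0, 0, -5, 2, 225, 94, 0, 0, 0, -5, 2, 243, 94, 0, 0, 0, -5, 2, 243, 94, 0, 0, 0, -5, 2, 243, 40, 0, 0, 0, -5, 2, 243, 40, 0, 0, 0, -5, 2, 243, 40, 0, 0, 0, -5, 2, 243, 40, 0, 0, 0, -5, 2, 243, 40],
  "newtons": 30
}}

```text
time_s: 11.6
tcp_pos: [553.3, -185.3, 60.3]
tool_rot: [[-1.0, 0.001, 0.001], [0.001, 1.0, -0.001], [-0.001, -0.001, -1.0]]
wrist_force: [0.1, -0.1, -0.1]
width: 57.9
gripper_force: 0.0
```

Call:
{"method": "jog_arm", "body": {
  "moves": [0, 0, 0, 0, 0, 0, 40, 0, 0, 0, 0, 0, 0, 40, 0, 0, 0, 0, 0, 0, 40]
}}

```text
time_s: 11.9
tcp_pos: [553.0, -185.2, 59.9]
tool_rot: [[-1.0, 0.001, 0.001], [0.001, 1.0, -0.0], [-0.001, -0.0, -1.0]]
wrist_force: [-0.5, -0.1, 2.9]
width: 49.5
gripper_force: 30.0
```

```bash
cat >> h.py <<'E'
def pegframe(az=176.):
    c,s=np.cos(np.radians(az)),np.sin(np.radians(az))
    n=np.array([.5*c,.5*s,np.sqrt(.75)]); y=np.array([s,-c,0])
    return n,np.stack([np.cross(y,-n),y,-n],1)
E
python3 - <<'E'
from h import *
n,R=pegframe(); P=np.array([463.5,193,160])
p0=np.array([553,-185,60.]);R0=down(90)
t=P+(54+120)*n; print(t)
print(rel([480,0,400],R0,p0,R0),rel(t+[0,0,30],R,p0,R0),rel(t,R,p0,R0))
E
```

```text
[376.7 199.1 310.7]
[   0.    0.    0.   73.  185. -340.] [   1.   -30.     3.9  176.3  384.1 -280.7] [   1.   -30.     3.9  176.3  384.1 -250.7]
```

Call:
{"method": "jog_arm", "body": {
  "moves": [0, 0, 0, 0, 0, -10, 40, 0, 0, 0, 0, 0, -50, 40, 0, 0, 0, 0, 0, -100, 40, 0, 0, 0, 0, 0, -150, 40, 0, 0, 0, 0, 0, -200, 40, 0, 0, 0, 0, 0, -250, 40, 0, 0, 0, 0, 0, -300, 40, 0, 0, 0, 0, 0, -330, 40, 0, 0, 0, 0, 0, -330, 40, 0, 0, 0, 0, 0, -330, 40]
}}

```text
time_s: 12.9
tcp_pos: [552.7, -185.0, 389.7]
tool_rot: [[-1.0, 0.001, 0.001], [0.001, 1.0, -0.0], [-0.001, -0.0, -1.0]]
wrist_force: [-0.2, -0.9, -1.3]
width: 49.9
gripper_force: 30.0
```

Call:
{"method": "jog_arm", "body": {
  "moves": [0, 0, 0, 120, 130, 0, 40, 0, 0, 0, 120, 130, 0, 40, 0, 0, 0, 120, 130, 0, 40, 0, 0, 0, 120, 130, 0, 40, 1, -30, 3.9, 176, 384, 10, 40, 1, -30, 3.9, 176, 384, 10, 40, 1, -30, 3.9, 176, 384, 10, 40, 1, -30, 3.9, 176, 384, 10, 40, 1, -30, 3.9, 176, 384, 10, 40, 1, -30, 3.9, 176, 384, 10, 40, 1, -30, 3.9, 176, 384, 50, 40, 1, -30, 3.9, 176, 384, 79, 40]
}}

```text
time_s: 14.1
tcp_pos: [374.6, 199.9, 305.4]
tool_rot: [[-0.867, 0.066, 0.494], [0.057, 0.998, -0.035], [-0.495, -0.002, -0.869]]
wrist_force: [-0.0, -0.1, -0.9]
width: 49.5
gripper_force: 30.0
```

Run:
```python
from h import *
n,R=pegframe(); P=np.array([463.5,193,160])
o=get_obs();print(o["time_s"],o["tcp_pos"],o["joints"].round(2),o["width"])
print(rel(P+174*n,R))
```

```text
14.1 [374.6 199.9 305.4] [ 0.5 -0.5  2.  -0.3  1.2 -0.9] 49.47550315824431
[-0.  -0.3  0.2 -4.5 -0.7 -3.6]
```

Call:
{"method": "jog_arm", "body": {
  "moves": [0, 0, 0, 0, 0, 0, 40, 0, 0, 0, 0, 0, 0, 40]
}}

```text
time_s: 14.3
tcp_pos: [376.3, 198.6, 308.4]
tool_rot: [[-0.865, 0.07, 0.496], [0.06, 0.998, -0.036], [-0.497, -0.002, -0.868]]
wrist_force: [0.1, 0.8, -0.4]
width: 49.7
gripper_force: 30.0
```

Run:
```python
from h import *
n,R=pegframe(); P=np.array([463.5,193,160])
o=get_obs();print(o["time_s"],o["tcp_pos"],rel(P+174*n,R))
w=snapshot("wrist");save(w,"w4.png",None,1)
s=snapshot("scene");save(s,"s4.png",(330,150,480,290),4)
for q in(w,s):
  for l in("peg","peg_tip","bottle_mid","bottle_mouth"):
    for r in place_of(q,l)[:1]: print(l,r["confidence"],r["position"],at(q,r["position"]))
A=cv2.imread("pics/w4.png");B=cv2.imread("pics/s4.png");B=cv2.resize(B,(400,373));A=cv2.resize(A,(400,250))
cv2.imwrite("pics/x4.png",cv2.resize(np.vstack([A,B]),None,fx=.96,fy=.96))
H=cv2.cvtColor(w["pixels"],cv2.COLOR_RGB2HSV)
m=(H[...,0]<14)&(H[...,1]>140)&(w["z_map"]>0)
v,u=np.nonzero(m);Q=np.array([at(w,(x,y),w["z_map"][y,x]) for x,y in zip(u,v)])
t=(abs(Q[:,0]-455)<45)&(abs(Q[:,1]-190)<40)&(Q[:,2]>140)
L=(Q[t]-P)@np.stack([np.cross(R[:,1],n),R[:,1],n],1);print("peg-local",t.sum())
for a,b in((-8,4),(4,20),(20,34),(34,45)):
    k=(L[:,2]>=a)&(L[:,2]<b)
    if k.any():print(a,b,k.sum(),L[k].mean(0),L[k].min(0),L[k].max(0))
```

```text
14.3 [376.3 198.6 308.4] [-0.1 -0.2  0.  -1.4  0.5 -1.8]
peg_tip 0.72 [316.4, 193.9] [387.6 198.9 254.3]
bottle_mouth 0.71 [5.8, 172.8] [ 534.5 -348.1   11.8]
peg 0.49 [418.2, 199.7] [459.6 190.1 170.8]
peg_tip 0.54 [424.7, 189.8] [160.3 186.2  -1.4]
bottle_mid 0.95 [435.9, 139.6] [397.9 204.2 321.7]
bottle_mouth 0.9 [245.5, 212.6] [ 472.8 -320.8    1.8]
peg-local 646
-8 4 559 [-6.7 -2.4 -0.4] [-21.5 -22.1  -3.2] [13.5 17.   3.4]
4 20 13 [-6.2  2.7 12.7] [-16.9  -7.    5.7] [ 6.1 13.1 19. ]
20 34 11 [-5.   2.  26.2] [-13.8  -7.7  20.7] [ 6.1  9.5 33.5]
34 45 63 [-2.4 -2.  37.9] [-5.4 -7.6 34.8] [ 0.6  3.8 40.3]
```

View pics/x4.png

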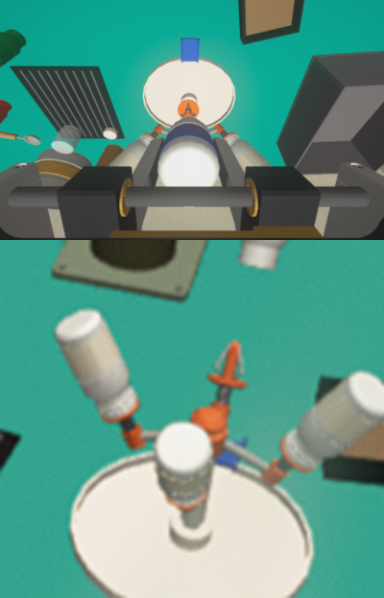

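Run:
```python
from h import *
n,R=pegframe(); P=np.array([463.5,193,160])
B=np.stack([np.cross(R[:,1],n),R[:,1],n],1)
w=snapshot("wrist");o=get_obs()
print(o["tcp_pos"],rel(P+174*n,R),"cam local",(w["T"][:3,3]-P)@B, "cam tool",o["tool_rot"].T@(w["T"][:3,3]-o["tcp_pos"]))
v,u=np.nonzero(w["z_map"]>0);Q=np.array([at(w,(x,y),w["z_map"][y,x]) for x,y in zip(u,v)])
H=cv2.cvtColor(w["pixels"],cv2.COLOR_RGB2HSV)[v,u]
L=(Q-o["tcp_pos"])@o["tool_rot"]
s=(np.hypot(L[:,0],L[:,1])<32)&(abs(L[:,2]+51)<6)&(H[:,1]<60)
(c,r)=cv2.minEnclosingCircle(L[s][:,:2].astype(np.float32));print("base in tool",s.sum(),L[s].mean(0),c,r,L[s].min(0),L[s].max(0))
for a in(-45,-35,-25,-15,0,15,30):
    s=(np.hypot(L[:,0],L[:,1])<32)&(L[:,2]>a)&(L[:,2]<a+10)
    if s.sum()>5: print(a,s.sum(),L[s].min(0),L[s].max(0))
```

```text
[377.3 199.1 310.9] [ 0.   0.  -0.1  0.6 -0.1 -0.2] cam local [-75.2  -0.7 352.6] cam tool [  75.7   -0.8 -178.8]
base in tool 7291 [  4.4  -0.4 -50.3] (8.187177658081055, -0.0008608393254689872) 30.737403869628906 [-15.2 -30.7 -57. ] [ 23.2  30.7 -45. ]
-45 1153 [ -9.  -30.8 -45. ] [ 23.8  30.8 -35. ]
-35 775 [  2.5 -30.8 -35. ] [ 23.8  30.8 -25. ]
-25 642 [  3.7 -30.8 -25. ] [ 23.9  30.7 -15. ]
-15 538 [  3.7 -30.7 -15. ] [23.8 30.7 -5.1]
0 282 [  8.  -27.6   0.1] [23.4 27.3 10. ]
15 171 [  5.9 -23.7  15. ] [23.3 22.3 22.9]
```

Call:
{"method": "jog_arm", "body": {
  "moves": [0, 0, 0, 1, -2.2, 10, 40, 0, 0, 0, 1, -2.2, 25, 40, 0, 0, 0, 1, -2.2, 40, 40, 0, 0, 0, 1, -2.2, 55, 40, 0, 0, 0, 1, -2.2, 65, 40, 0, 0, 0, 1, -2.2, 70, 40, 0, 0, 0, 1, -2.2, 70, 40, 0, 0, 0, 1, -2.2, 70, 40]
}}

```text
time_s: 15.65
tcp_pos: [411.3, 194.7, 249.8]
tool_rot: [[-0.863, 0.071, 0.499], [0.062, 0.998, -0.034], [-0.501, 0.001, -0.866]]
wrist_force: [-0.2, 0.4, -0.1]
width: 49.8
gripper_force: 30.0
```

Run:
```python
from h import *
n,R=pegframe(); P=np.array([463.5,193,160])
B=np.stack([np.cross(R[:,1],n),R[:,1],n],1)
for i in range(3):
  o=get_obs();print(o["time_s"],(o["tcp_pos"]-P)@B-[0,0,54],"F",o["wrist_force"]@B,o["width"]); w=snapshot("wrist")
H=cv2.cvtColor(w["pixels"],cv2.COLOR_RGB2HSV)
m=(H[...,0]<14)&(H[...,1]>140)&(w["z_map"]>0)
v,u=np.nonzero(m);Q=np.array([at(w,(x,y),w["z_map"][y,x]) for x,y in zip(u,v)])
t=(abs(Q[:,0]-455)<45)&(abs(Q[:,1]-190)<40)&(Q[:,2]>140)
L=(Q[t]-P)@B;print("peg-local",t.sum())
for a,b in((-8,4),(4,20),(20,45)):
    k=(L[:,2]>=a)&(L[:,2]<b)
    if k.any():print(a,b,k.sum(),L[k].mean(0),L[k].min(0),L[k].max(0))
```

```text
15.65 [-0.3 -2.  49.9] F [-0.2  0.3 -0. ] 49.822643271543136
15.7 [-0.1 -1.9 50.1] F [ 0.7 -0.4 -0.1] 50.14583416352984
15.75 [-0.  -1.8 50.2] F [ 0.4 -0.8  0.8] 49.68758049396265
peg-local 667
-8 4 664 [-9.8 -2.1 -0.5] [-21.7 -22.1  -2.4] [ 3.3 17.5  2.1]
4 20 2 [-17.3  -1.   11.2] [-17.7  -1.5  10.8] [-16.9  -0.6  11.6]
```

Call:
{"method": "jog_arm", "body": {
  "moves": [0, 0, 0, 1, 0, 5, 40, 0, 0, 0, 1, 0, 10, 40, 0, 0, 0, 1, 0, 15, 40, 0, 0, 0, 1, 0, 18, 40, 0, 0, 0, 1, 0, 21, 40, 0, 0, 0, 1, 0, 24, 40, 0, 0, 0, 1, 0, 27, 40, 0, 0, 0, 1, 0, 30, 40, 0, 0, 0, 1, 0, 30, 40]
}}

```text
time_s: 16.7
tcp_pos: [425.1, 193.5, 222.4]
tool_rot: [[-0.864, 0.071, 0.498], [0.061, 0.998, -0.035], [-0.499, 0.0, -0.866]]
wrist_force: [-0.3, 0.7, -0.9]
width: 49.6
gripper_force: 30.0
```

```bash
cat > f.py <<'E'
from h import *
n,R=pegframe(); P=np.array([463.5,193,160])
B=np.stack([np.cross(R[:,1],n),R[:,1],n],1)
for i in range(3):
  o=get_obs();print(o["time_s"],(o["tcp_pos"]-P)@B-[0,0,54],"F",o["wrist_force"]@B,o["width"]); snapshot("wrist")
E
python3 f.py
```

```text
16.7 [-2.  -2.2 19.2] F [-0.8  0.7 -0.6] 49.580531811862215
16.75 [-1.8 -2.2 19.4] F [-0.2  0.1  0.7] 49.62019850572336
16.8 [-1.7 -2.1 19.5] F [-0.1  0.   0.1] 49.85286795715529
```

Call:
{"method": "jog_arm", "body": {
  "moves": [0, 0, 0, 0, 0, 2, 40, 0, 0, 0, 0, 0, 4, 40, 0, 0, 0, 0, 0, 6, 40, 0, 0, 0, 0, 0, 8, 40, 0, 0, 0, 0, 0, 10, 40, 0, 0, 0, 0, 0, 12, 40, 0, 0, 0, 0, 0, 12, 40]
}}

```text
time_s: 17.55
tcp_pos: [431.2, 193.3, 212.6]
tool_rot: [[-0.864, 0.071, 0.499], [0.062, 0.998, -0.034], [-0.5, 0.001, -0.866]]
wrist_force: [-4.0, 0.2, 4.1]
width: 50.1
gripper_force: 30.0
```

```bash
python3 f.py
```

```text
17.55 [-1.6 -2.   7.6] F [-1.5 -0.1  5.5] 50.055845191341575
17.6 [-1.6 -2.   7.7] F [-2.3 -0.3  5.5] 49.6841023341338
17.65 [-1.6 -2.   7.7] F [-1.4 -0.1  5.2] 49.53341573466846
```

Call:
{"method": "jog_arm", "body": {
  "moves": [0, 0, 0, 0.7, 0, 1.5, 40, 0, 0, 0, 0.7, 0, 3, 40, 0, 0, 0, 0.7, 0, 4.5, 40, 0, 0, 0, 0.7, 0, 6, 40, 0, 0, 0, 0.7, 0, 6, 40]
}}

```text
time_s: 18.2
tcp_pos: [434.1, 193.1, 207.9]
tool_rot: [[-0.863, 0.07, 0.5], [0.061, 0.998, -0.035], [-0.501, 0.001, -0.865]]
wrist_force: [-6.9, -0.6, 8.0]
width: 49.8
gripper_force: 30.0
```

```bash
python3 f.py
```

```text
18.2 [-1.5 -2.   2.1] F [-1.9 -1.  10.4] 49.766921568905715
18.25 [-1.5 -2.   2.2] F [-2.2 -0.1  9.9] 49.77853120514701
18.3 [-1.5 -2.   2.2] F [-1.3 -1.5  9. ] 49.68913852612264
```

Call:
{"method": "jog_arm", "body": {
  "moves": [0, 0, 0, 0.5, 0, 1, 40, 0, 0, 0, 0.5, 0, 2, 40, 0, 0, 0, 0.5, 0, 3, 40, 0, 0, 0, 0.5, 0, 4, 40, 0, 0, 0, 0.5, 0, 4, 40]
}}

```text
time_s: 18.85
tcp_pos: [435.9, 193.0, 204.8]
tool_rot: [[-0.863, 0.07, 0.501], [0.061, 0.998, -0.035], [-0.502, 0.001, -0.865]]
wrist_force: [-9.2, -1.1, 10.1]
width: 49.5
gripper_force: 30.0
```

```bash
python3 f.py
```

```text
18.85 [-1.5 -1.9 -1.4] F [-2.8 -1.8 13.3] 49.46231740377496
18.9 [-1.4 -1.9 -1.4] F [-2.  -1.9 13.3] 49.85121809764691
18.95 [-1.4 -1.9 -1.3] F [-2.2 -1.3 13.1] 49.534857383675025
```

Call:
{"method": "jog_arm", "body": {
  "moves": [0, 0, 0, 0, 0, 1, 40, 0, 0, 0, 0, 0, 2, 40, 0, 0, 0, 0, 0, 2, 40]
}}

```text
time_s: 19.3
tcp_pos: [436.9, 192.9, 203.3]
tool_rot: [[-0.863, 0.07, 0.501], [0.061, 0.998, -0.035], [-0.502, 0.001, -0.865]]
wrist_force: [-9.6, -1.1, 11.8]
width: 49.9
gripper_force: 30.0
```

```bash
python3 f.py
```

```text
19.3 [-1.3 -1.9 -3.2] F [-2.4 -1.8 15. ] 49.87383035713014
19.35 [-1.3 -1.9 -3.2] F [-2.6 -1.5 14.6] 50.02485027352743
19.4 [-1.3 -1.9 -3.2] F [-2.  -1.9 14. ] 49.51330059339682
```

Call:
{"method": "jog_arm", "body": {
  "moves": [0, 0, 0, 0, 0, 1, 40, 0, 0, 0, 0, 0, 2, 40, 0, 0, 0, 0, 0, 2, 40]
}}

```text
time_s: 19.75
tcp_pos: [437.8, 192.7, 201.2]
tool_rot: [[-0.863, 0.07, 0.501], [0.061, 0.998, -0.035], [-0.502, 0.001, -0.865]]
wrist_force: [-1.6, -0.4, 1.3]
width: 49.7
gripper_force: 30.0
```

```bash
python3 f.py
```

```text
19.75 [-1.6 -2.1 -5.5] F [-0.7 -0.5  2. ] 49.70740675755104
19.8 [-2.1 -2.2 -6. ] F [-0.3 -1.5  5.7] 49.97684740428249
19.85 [-2.2 -2.1 -6.2] F [-1.  -0.8  6. ] 49.56249551920564
```

It clicked through the cheeks. Next is the slide to the collar.

Call:
{"method": "jog_arm", "body": {
  "moves": [0, 0, 0, 0, 0, 1, 40, 0, 0, 0, 0, 0, 2, 40, 0, 0, 0, 0, 0, 3, 40, 0, 0, 0, 0, 0, 4, 40, 0, 0, 0, 0, 0, 4, 40]
}}

```text
time_s: 20.4
tcp_pos: [439.6, 192.6, 196.9]
tool_rot: [[-0.863, 0.071, 0.5], [0.061, 0.998, -0.035], [-0.501, 0.001, -0.865]]
wrist_force: [-6.0, -0.9, 8.1]
width: 49.6
gripper_force: 30.0
```

```bash
python3 f.py
```

```text
20.4 [ -2.2  -2.1 -10.1] F [-1.1 -1.3 10. ] 49.55636109997763
20.45 [ -2.2  -2.1 -10.1] F [-1.  -1.2 10.1] 49.362548669681566
20.5 [ -2.2  -2.  -10. ] F [-1.2 -2.3  9.2] 49.828347996794264
```

Call:
{"method": "jog_arm", "body": {
  "moves": [0, 0, 0, 0, 0, 1, 40, 0, 0, 0, 0, 0, 2, 40, 0, 0, 0, 0, 0, 2, 40, 0, 0, 0, 0, 0, 0, 40, 0, 0, 0, 0, 0, -2, 40, 0, 0, 0, 0, 0, -4, 40, 0, 0, 0, 0, 0, -6, 40, 0, 0, 0, 0, 0, -8, 40, 0, 0, 0, 0, 0, -9, 40, 0, 0, 0, 0, 0, -9, 40, 0, 0, 0, 0, 0, -9, 40]
}}

```text
time_s: 21.65
tcp_pos: [434.8, 192.9, 204.1]
tool_rot: [[-0.864, 0.07, 0.499], [0.061, 0.998, -0.035], [-0.5, 0.001, -0.866]]
wrist_force: [0.2, -0.9, 1.6]
width: 49.6
gripper_force: 30.0
```

```bash
python3 f.py
```

```text
21.65 [-2.7 -2.1 -1.5] F [ 1.  -0.8  1.2] 49.560245023964725
21.7 [-2.7 -2.1 -1.5] F [ 0.8 -0.6  1.5] 49.67337819705867
21.75 [-2.7 -2.1 -1.5] F [ 0.8 -0.3  0.8] 49.72957686444159
```

Force is 1 N at d = -1.5, so the bottle sits home on the collar. I'll open slowly and back straight out.

Call:
{"method": "jog_arm", "body": {
  "moves": [0, 0, 0, 0, 0, 0, 56, 0, 0, 0, 0, 0, 0, 62, 0, 0, 0, 0, 0, 0, 75, 0, 0, 0, 0, 0, 0, 90, 0, 0, 0, 0, 0, 0, 94, 0, 0, 0, 0, 0, -10, 94, 0, 0, 0, 0, 0, -30, 94, 0, 0, 0, 0, 0, -60, 94, 0, 0, 0, 0, 0, -90, 94, 0, 0, 0, 0, 0, -120, 94, 0, 0, 0, 0, 0, -120, 94, 0, 0, 0, 0, 0, -120, 94]
}}

```text
time_s: 23.0
tcp_pos: [374.7, 197.4, 308.9]
tool_rot: [[-0.863, 0.07, 0.501], [0.061, 0.998, -0.033], [-0.502, 0.002, -0.865]]
wrist_force: [-0.2, -0.7, -0.6]
width: 93.7
gripper_force: 0.0
```

```bash
cat > g.py <<'E'
from h import *
n,R=pegframe(); P=np.array([463.5,193,160])
B=np.stack([np.cross(R[:,1],n),R[:,1],n],1)
o=get_obs();print(o["time_s"],o["tcp_pos"],o["wrist_force"],o["width"])
w=snapshot("wrist");s=snapshot("scene")
v,u=np.nonzero(w["z_map"]>0);Q=np.array([at(w,(x,y),w["z_map"][y,x]) for x,y in zip(u,v)])
L=(Q-P)@B
k=(np.hypot(L[:,0],L[:,1]+2)<32)&(L[:,2]>95)&(L[:,2]<120);print("base",k.sum(),L[k].mean(0),np.percentile(L[k],[2,98],axis=0))
for a in(40,60,80):
    k=(np.hypot(L[:,0],L[:,1]+2)<32)&(L[:,2]>a)&(L[:,2]<a+15)
    if k.any():print(a,L[k].min(0),L[k].max(0))
H=cv2.cvtColor(w["pixels"],cv2.COLOR_RGB2HSV)[v,u]
k=(H[:,0]<14)&(H[:,1]>140)&(np.hypot(L[:,0],L[:,1])<30)&(abs(L[:,2])<25);print("collar",k.sum(),L[k].mean(0) if k.any() else 0)
save(w,"w5.png");save(s,"s5.png",(350,110,490,300),3)
A=cv2.resize(cv2.imread("pics/w5.png"),(420,262));C=cv2.resize(cv2.imread("pics/s5.png"),(240,326))
C=cv2.copyMakeBorder(C,0,0,0,180,cv2.BORDER_CONSTANT);cv2.imwrite("pics/x5.png",np.vstack([A,C]))
E
python3 g.py
```

```text
23.0 [374.7 197.4 308.9] [-0.2 -0.7 -0.6] 93.70057867545036
base 2588 [ -3.4  -2.6 103.4] [[-24.2 -24.3  98.2]
 [ 19.2  19.3 105.5]]
40 [-25.9 -24.6  40.4] [-12.6  19.8  54.8]
60 [-26.2 -25.2  60.2] [-11.   20.7  74.8]
80 [-26.4 -26.5  80. ] [-5.2 22.1 94.7]
collar 0 0
```

View pics/x5.png

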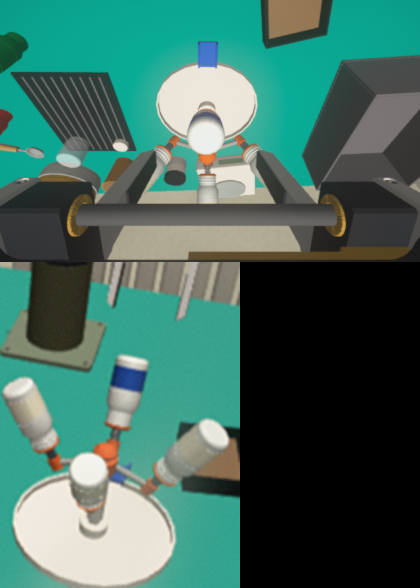

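The bottle is on the peg over the spout. Its base measures about 105 mm from the collar plane, so it is home, in line with the peg axis, and the gripper is clear.

```bash
python3 -c "
from workcell import *
print(finish_job())"
```

```text
the job is handed in; nothing more can be done
None
```

I turned the bare peg over the spout, pushed the blue-banded bottle home on its collar (peak reading about 15 N), released it and handed the job in; no verdict came back.

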